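# Roll the coin tin to the base lines

## Robot

A 6-joint arm with a two-finger parallel gripper is mounted at the origin on the work surface. World frame = base frame: x ahead of the robot, y to its left, z up, the work surface at z = 0. Lengths are in mm, angles in rad, forces in N, time in s.
With the tool pointing down it reaches from about 275 to 750 mm from the base axis. Payload 10.2 kg.
Tool frame: the origin (TCP) lies at the very end of the fingers, on their centre line; the grasp point (between the pads) lies 19 mm behind it; z points along the fingers, y is the line along which they close (so a half turn about z gives the same grasp; the last joint's range is limited). The gripper opens to 85 mm and grips with 20 to 120 N. Pads are 22 mm wide; open, the fingers measure 114 mm over their backs; the gripper's body (76 mm by 85 mm) begins 54 mm behind the grasp point. The pads swing forward as they close: fully open they stand 13 mm farther back than shut.
Start: joints at [-1.332, 0.313, 1.498, -0, 1.331, -0.223], TCP at [233.908, -470.019, 231.294] pointing down, gripper open.
Joint ranges: [-2.94, 2.94], [-0.97, 2.17], [0.19, 2.56], [-1.23, 4.37], [0.02, 3.11], [-2.88, 2.88]. Speed limits (rad/s): [2.39, 2.39, 3.01, 3.14, 3.14, 3.14].

## Interface

Orientations are given as a unit quaternion [w, x, y, z].
In Python, from rig import ctrl gives the robot as it stands.
- The arm moves only by the shell command python3 -m pendant 'ROWS' [FORCE]. ROWS is JSON, a list that holds one entry, the list of rows, each a list of 5 numbers: the shift along the tool's x, y, z normalised to -1 to 1, where 1 is 200 mm, then the turn about the tool's z normalised to -1 to 1, where 1 is pi rad, then the opening, from 0 (shut) to 1 (fully open). In form: [[[dx, dy, dz, spin, hand], ...]]. A call has 1 to 12 rows; each row is the pose to reach, as a shift and turn from the pose commanded when the call began, along the tool's axes at that moment, turning the shorter way round; what a row does not reach only later rows make up. A row lasts 1/10 s, in which the tool goes at most 50 mm and 8.59 degrees, less where a joint would pass 70% of its speed; a pose out of reach is approached as far as the arm can. A call with a number of a shift or a turn outside -1 to 1 is refused whole. A call with a gripper value outside its range is refused whole. The fingers move at their own pace and stop on an object; FORCE is the grip in N (left out, the last holds). Time passes only in rows, so rows that repeat a pose let the fingers close. It gives the time, the measured TCP pose, the force, the opening and the grip force at its end, in the units of the state.
- ctrl.sense(): the state, without advancing time (a new reading comes with each control period).
- ctrl.capture(name): name is "side" or "top" or "wrist"; returns (picture, depth): 420x560x3 uint8, blue, green, red; 420x560 float32, mm along the optical axis (not along the pixel's ray), 0 where there is no reading.
- ctrl.get_calibration(name): a dict with "K" (3x3 intrinsics, pixels), "D" ([k1, k2, p1, p2, k3] as OpenCV has them; the pictures are not rectified), "origin" and "rotation" of the camera in the world. Camera axes: x right, y down, z forward; pixel columns grow to the right and rows downward; lengths in mm; the calibration is good to about 2 mm. A picture is of the moment at which its call begins: read the wrist's pose just before it. get_calibration takes no time and is no camera call; for the wrist camera it gives the pose at the moment of the call.
- ctrl.finish_job(): hands the job in; it is judged then, once.
The state is a dict: "time_s": time; "joints": joint angles; "dq": joint speeds; "tau": joint torques, N m; "eef_pos": TCP position; "ee_rot": TCP orientation; "force": force on the tool from outside, world axes, zero at the start; "wrist_torque": the same for the moment, N m; "grip_width": opening from 0.0 (shut) to 1.0 (fully open); "grip_force": force on a finger pad.
Only numpy, scipy, OpenCV 4.12 (cv2) and the standard library are available. Lean on these libraries where they do the work, as an engineer would, in place of code of your own. Each camera call takes 0.05 s, during which the arm holds its last target. There are 200 camera calls.

## Task

Push along the top of the tin that lies on its side on the carrom board with your fingertips, so that it rolls towards the plywood coin box with the drawer, and bring it to rest centred over the pair of base lines nearest that box, about parallel to them. The tin's lid is loose, so keep it rolling on the board: do not drag it, do not reach down round its sides, pinch it or lift it, and take your hand away when it lies still. Leave the striker, the coins and the plate where they are.

Things in the scene. Friction and masses are not known exactly. Their poses are not given: they have to be found in the camera images.
- tin: Closed metal tin lying on its side on the board: cylinder 72 mm in diameter, 110 mm long, 0.2 to 0.45 kg. Origin: its centre, 48 mm above the table (its top is at 84 mm). Its x axis runs along its length, level, within 7 degrees of the board's x at the start; y and z turn as it rolls. Its top moves twice as far as its centre. Some rolling resistance: it stops soon after a slow push and stays put.
- board: Square carrom board, fixed, 500 mm over its frame (25 mm wide, 28 mm high); playing surface 450 mm square, 12 mm above the table. Origin: centre of its underside. x points away from the robot, y to the robot's left, turned by up to 9 degrees. Near each side: two thin dark base lines 32 mm apart, 180 mm long, a 33 mm spot at each end, the pair's middle 125 mm from the board's centre.
- lines_left (a point): The middle of the pair of base lines on the robot's left (+y) side of the board, on the playing surface, midway between the two lines; axes as the board's, so the lines run along x. The two lines lie 16 mm to either side.
- lines_right (a point): The same for the pair on the robot's right (-y) side of the board.
- coinbox: The plywood coin box, fixed, 150 mm by 150 mm and 85 mm high, with one drawer pulled halfway out towards the robot. It stands on the table beside the board, on the robot's left (+y) or right (-y); the steel plate is on the other side. Origin: centre of its underside. Its y coordinate's sign tells which base lines are meant.
- plate: The round steel plate, 170 mm across and 18 mm high, loose on the table beside the board, on the side opposite the coin box. Origin: centre of its underside. Leave it alone.
- striker: The orange striker, a loose disc 41 mm across and 8 mm thick, on the board between the tin and the robot. Origin: centre of its underside. Leave it alone.
- coin_a: A pale carrom coin, a loose disc 31 mm across and 8 mm thick, on the board beyond the tin. Origin: centre of its underside. Leave it alone.
- coin_b: A dark carrom coin, as the pale one. Leave it alone.
Not all that is in view belongs to the job. What is shaped like the tin but orange, red or yellow is not meant.

How it is judged:
By the outcome, as a careful person would: the job done as asked, in the order asked, and still so for the second after the job is handed in, with the robot touching nothing.
It also fails if it takes over 61 s, if anything falls off the work surface, if the arm or the gripper's body presses on something with over 40 N, if the wrist force passes 120 N, or if a joint passes its speed limit or range.

## Working session

There is one attempt and no reset: what is moved stays moved. The work goes in short steps, Python scripts to look and compute and a shell command to move; the robot and the scene stay as the last step left them, time stands still between calls to the robot, and variables do not carry over. Pictures are saved under pics/ and viewed, at most 10 in all, crops included, and the job is handed in when it is done.

```bash
mkdir -p pics; ls
python3 - <<'E'
from rig import ctrl
import cv2,numpy as np
s=ctrl.sense();print(s['time_s'],s['eef_pos'],s['ee_rot'],s['force'],s['grip_width'])
for n in('top','side'):
    p,d=ctrl.capture(n);cv2.imwrite(f'pics/{n}0.png',p);np.save(f'pics/{n}0.npy',d)
    c=ctrl.get_calibration(n);print(n,{k:np.round(v,3).tolist() for k,v in c.items()})
E
```

```text
pics
0.0 [ 233.85006881 -469.75033411  230.72099651] [-6.58844540e-04  9.73460498e-01  2.28854155e-01  3.33821876e-06] [0.06193501 0.40726284 0.98391919] 0.9996766383695601
top {'K': [[383.54, 0.0, 280.166], [0.0, 383.54, 205.512], [0.0, 0.0, 1.0]], 'D': [-0.015, 0.0, 0.0, 0.0, 0.0], 'origin': [486.299, -4.188, 1137.618], 'rotation': [0.034, -0.702, 0.711, -0.02]}
side {'K': [[538.714, 0.0, 280.656], [0.0, 538.714, 212.136], [0.0, 0.0, 1.0]], 'D': [0.02, 0.0, 0.0, 0.0, 0.0], 'origin': [-523.7, -1184.892, 993.972], 'rotation': [-0.465, 0.807, -0.314, 0.183]}
```

View pics/top0.png

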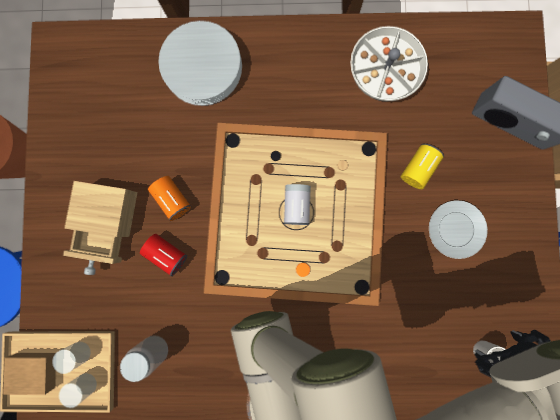

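View pics/side0.png

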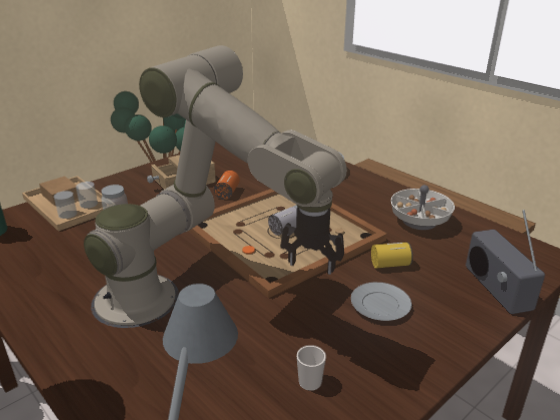

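The top view shows the silver tin at about (298,204) on the board. The coin box with its drawer is on the left at (100,210), so the target is the left base lines at about (254,210). The plate is on the right (457,229). The orange (168,197), red (163,254) and yellow (422,167) cylinders are decoys: wrong colour and off the board. I'll enlarge the view to confirm.

Run:
```python
import cv2
p=cv2.imread('pics/top0.png')[115:310,200:395]
cv2.imwrite('pics/crop0.png',cv2.resize(p,None,fx=3,fy=3,interpolation=cv2.INTER_CUBIC))
```

```text
(no output)
```

View pics/crop0.png

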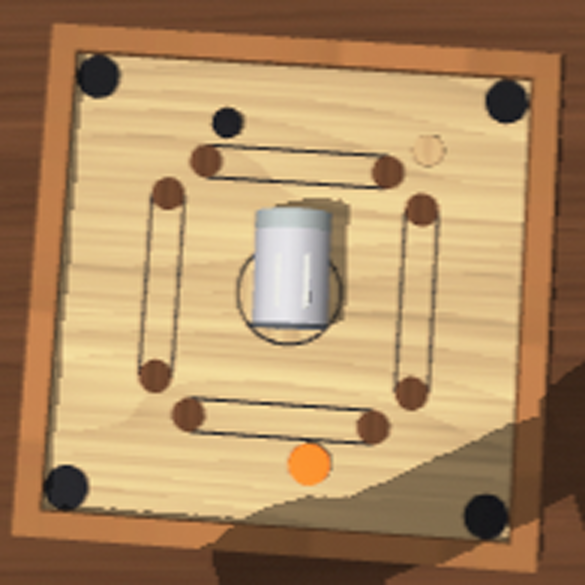

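```bash
cat > h.py <<'E'
import numpy as np,cv2
from scipy.spatial.transform import Rotation as R
from rig import ctrl
def cal(n):
    c=ctrl.get_calibration(n);q=np.array(c['rotation'],float)
    M=q if q.shape==(3,3) else R.from_quat(q[[1,2,3,0]]).as_matrix()
    return np.array(c['K']),np.array(c['D']),np.array(c['origin']),M
def ray(n,px,z,c=None):
    K,D,o,M=c or cal(n)
    u=cv2.undistortPoints(np.array(px,float).reshape(-1,1,2),K,D).reshape(-1,2)
    v=np.c_[u,np.ones(len(u))]@M.T
    return o+v*((z-o[2])/v[:,2])[:,None]
E
python3 - <<'E'
from h import *
f=lambda L:(np.array(L)+.5)/3-.5+[200,115]
S=ray('top',f([(168,194),(155,376),(422,210),(412,393),(207,160),(189,414),(388,172),(373,428)]),12)
bc=S.mean(0);print('spots',S.round(0)[:,:2].tolist(),'centre',bc.round(1))
dx=(S[0]-S[1])+(S[2]-S[3]);yaw=np.arctan2(dx[1],dx[0]);
dy=(S[0]+S[1]-S[2]-S[3])/2;print('yaw',np.degrees(yaw),np.degrees(np.arctan2(-dy[0],dy[1])),np.linalg.norm(dy)) 
print('lines_left',(S[0]+S[1])/2)
T=ray('top',f([(256,212),(253,325),(330,212),(326,326)]),50);print('tin edges',T.round(1)[:,:2].tolist(),T.mean(0))
d=np.load('pics/top0.npy');K,D,o,M=cal('top')
vv,uu=np.mgrid[150:250,240:345];z=d[150:250,240:345].ravel()
u=cv2.undistortPoints(np.c_[uu.ravel(),vv.ravel()].astype(float).reshape(-1,1,2),K,D).reshape(-1,2)
P=o+(np.c_[u,np.ones(len(u))]*z[:,None])@M.T
P=P[(z>0)&(P[:,2]>45)&(P[:,2]<100)];P=P[np.linalg.norm(P[:,:2]-T.mean(0)[:2],axis=1)<80]
print(len(P),P.max(0),P.min(0))
(c,s,a)=cv2.minAreaRect(P[:,:2].astype(np.float32));print(c,s,a)
t=P[P[:,2]>76];w=np.cov(t[:,:2].T);e,V=np.linalg.eigh(w);print('ridge',t.mean(0),np.degrees(np.arctan2(V[1,1],V[0,1])))
print(ray('top',f([(228,122),(429,151),(309,465)]),20))
s=ctrl.sense();q=s['ee_rot'];print(R.from_quat([q[1],q[2],q[3],q[0]]).as_matrix().round(3))
E
```

```text
spots [[652.0, 88.0], [473.0, 102.0], [632.0, -162.0], [453.0, -148.0], [685.0, 49.0], [435.0, 69.0], [670.0, -129.0], [420.0, -109.0]] centre [552.5 -29.8  12. ]
yaw -4.4557119309486275 -4.445840638975263 250.6115221613156
lines_left [562.12642045  95.21984112  12.        ]
tin edges [[627.5, 1.4], [520.1, 5.6], [626.5, -69.0], [518.3, -63.3]] [573.08027317 -31.33621568  50.        ]
1013 [627.73229784   5.50781418  89.49614201] [515.76136665 -69.42992325  46.65998916]
(571.7665405273438, -32.12305450439453) (72.02362060546875, 110.04261779785156) 87.3370132446289
ridge [572.16984576 -31.82705839  81.69024616] 178.1737992246891
[[ 721.04624607   27.93966613   20.        ]
 [ 689.18447675 -168.72994784   20.        ]
 [ 385.78691055  -46.30689707   20.        ]]
[[ 0.895  0.446 -0.   ]
 [ 0.446 -0.895  0.001]
 [ 0.    -0.001 -1.   ]]
```

The board centre is (552.5, -29.8) with yaw -4.5°. The spot pairs come out 250.6 mm apart against 250 expected. The tin is at (572, -32) with yaw about -2.3°, and it measures 72x110, so it matches. The target is (562, 95), about 126 mm of roll in +y. I'll close the fingers, travel high, and turn the tool's y along the roll direction.

```bash
python3 -m pendant '[[[0.82,-0.38,0,0,0],[0.82,-0.38,0,0,0],[0.82,-0.38,0,0,0],[0.82,-0.38,0,0,0],[0.82,-0.38,0,0,0]]]'
python3 -m pendant '[[[0.82,-0.38,0,0,0],[0.82,-0.38,0,0,0],[0.82,-0.38,0,0,0],[0.82,-0.38,0,0,0],[0.82,-0.38,0,0,0]]]'
python3 -m pendant '[[[0.82,-0.38,0,0.165,0],[0.82,-0.38,0,0.165,0],[0.82,-0.38,0,0.165,0],[0.82,-0.38,0,0.165,0],[0.82,-0.38,0,0.165,0],[0.82,-0.38,0,0.165,0]]]'
python3 - <<'E'
from h import *
s=ctrl.sense();q=s['ee_rot'];print(s['time_s'],s['eef_pos'],s['force'],R.from_quat([q[1],q[2],q[3],q[0]]).as_matrix().round(3))
p,d=ctrl.capture('wrist');cv2.imwrite('pics/w1.png',p)
E
```

```text
time_s: 0.6
eef_pos: [348.5, -326.2, 231.3]
ee_rot: [-0.0, 0.973, 0.231, 0.0]
force: [-0.4, -0.4, 0.6]
grip_width: 0.144
grip_force: 0.0
time_s: 1.1
eef_pos: [461.1, -185.8, 231.0]
ee_rot: [-0.0, 0.973, 0.231, -0.0]
force: [-0.7, 0.0, 0.4]
grip_width: 0.001
grip_force: 0.0
time_s: 1.7
eef_pos: [572.7, -47.4, 230.7]
ee_rot: [0.0, 1.0, -0.028, -0.001]
force: [-0.5, -0.3, 0.2]
grip_width: 0.005
grip_force: 0.0
1.7 [572.67549605 -47.40190184 230.65282   ] [-0.49774662 -0.3377104   0.16304865] [[ 0.998 -0.055 -0.001]
 [-0.055 -0.998 -0.   ]
 [-0.001  0.    -1.   ]]
```

View pics/w1.png

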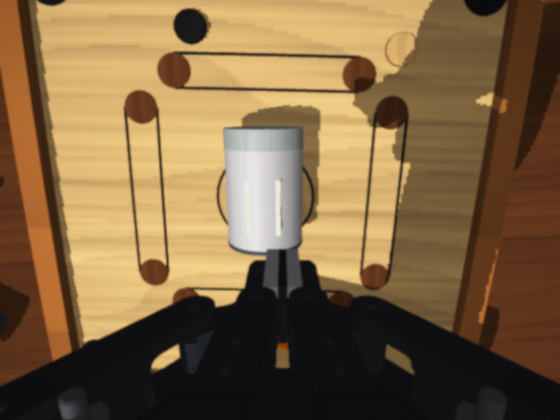

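The wrist view shows the tin at (263,188) with the closed fingertips just to its right, as planned. Now I'll descend to 92 mm first, then make contact slowly.

```bash
python3 -m pendant '[[[0,-0.02,0.3,0,0],[0,-0.02,0.5,0,0],[0,-0.02,0.66,0,0],[0,-0.02,0.69,0,0],[0,-0.02,0.69,0,0]]]'
python3 -m pendant '[[[0,0,0.015,0,0],[0,0,0.025,0,0],[0,0,0.03,0,0],[0,0,0.035,0,0],[0,0,0.035,0,0]]]'
```

```text
time_s: 2.25
eef_pos: [572.8, -44.0, 93.7]
ee_rot: [0.0, 1.0, -0.029, -0.0]
force: [0.6, -1.2, 0.3]
grip_width: 0.001
grip_force: 0.0
time_s: 2.75
eef_pos: [573.1, -42.7, 86.5]
ee_rot: [0.0, 1.0, -0.028, 0.0]
force: [0.6, 0.3, 0.2]
grip_width: 0.003
grip_force: 0.0
```

```bash
python3 -m pendant '[[[0,0,0.005,0,0],[0,0,0.01,0,0],[0,0,0.01,0,0]]]'
python3 -m pendant '[[[0,0,0.005,0,0],[0,0,0.005,0,0]]]'
```

```text
time_s: 3.05
eef_pos: [572.9, -42.7, 84.1]
ee_rot: [-0.0, 1.0, -0.028, -0.0]
force: [-0.3, -0.8, -0.4]
grip_width: -0.002
grip_force: 0.0
time_s: 3.25
eef_pos: [573.1, -42.7, 83.5]
ee_rot: [0.0, 1.0, -0.028, 0.0]
force: [-0.9, -0.7, 1.3]
grip_width: 0.0
grip_force: 0.7
```

```bash
python3 -m pendant '[[[0,0,0.005,0,0],[0,0,0.005,0,0]]]'
python3 -m pendant '[[[0,-0.005,0.002,0,0],[0,-0.015,0.004,0,0],[0,-0.03,0.004,0,0],[0,-0.045,0.004,0,0],[0,-0.06,0.004,0,0],[0,-0.06,0.004,0,0]]]'
python3 - <<'E'
from h import *
p,d=ctrl.capture('wrist');cv2.imwrite('pics/w2.png',p)
E
```

```text
time_s: 3.45
eef_pos: [573.2, -43.0, 83.2]
ee_rot: [0.0, 1.0, -0.028, 0.0]
force: [-3.0, -0.4, 8.3]
grip_width: -0.0
grip_force: 4.1
time_s: 4.05
eef_pos: [573.9, -30.6, 83.7]
ee_rot: [0.0, 1.0, -0.028, 0.001]
force: [-7.8, 0.8, 20.4]
grip_width: -0.001
grip_force: 9.8
```

View pics/w2.png

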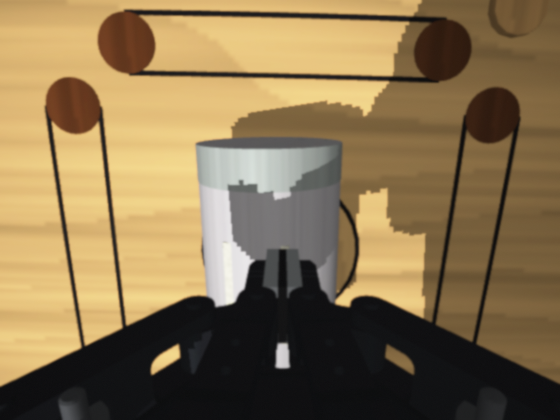

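The wrist view shows the tin (spanning columns 196–342) still ahead of the fingertips (282) and rolling with them. The press is about 20 N, so I'll ease it and continue the stroke.

```bash
python3 -m pendant '[[[0,-0.01,-0.003,0,0],[0,-0.03,-0.003,0,0],[0,-0.05,-0.003,0,0],[0,-0.07,-0.003,0,0],[0,-0.09,-0.003,0,0],[0,-0.11,-0.003,0,0],[0,-0.13,-0.003,0,0],[0,-0.145,-0.003,0,0],[0,-0.15,-0.003,0,0]]]'
cat >> h.py <<'E'
def tin(n='top',guess=None):
    """tin centre & yaw from depth"""
    p,d=ctrl.capture(n);K,D,o,M=cal(n)
    vv,uu=np.mgrid[0:420,0:560];z=d.ravel()
    u=cv2.undistortPoints(np.c_[uu.ravel(),vv.ravel()].astype(float).reshape(-1,1,2),K,D).reshape(-1,2)
    P=o+(np.c_[u,np.ones(len(u))]*z[:,None])@M.T
    P=P[(z>0)&(P[:,2]>50)&(P[:,2]<86)&(abs(P[:,0]-565)<75)&(P[:,1]>-80)&(P[:,1]<145)]
    return p,P
E
python3 - <<'E'
from h import *
p,P=tin('wrist');print(len(P),P[:,1].min(),P[:,1].max(),P[:,0].min(),P[:,0].max(),ctrl.sense()['force'])
for lo,hi in((590,605),(605,618)):
    Q=P[(P[:,0]>lo)&(P[:,0]<hi)];
    if len(Q)>20:print(lo,Q[:,1].min(),Q[:,1].max(),Q[Q[:,2]>Q[:,2].max()-2][:,1].mean(),Q[:,2].max())
cv2.imwrite('pics/w3.png',p)
E
```

```text
time_s: 5.0
eef_pos: [575.5, -0.5, 83.6]
ee_rot: [0.0, 1.0, -0.028, 0.0]
force: [-6.1, 0.3, 13.6]
grip_width: -0.001
grip_force: 6.8
18541 -47.22171192611352 27.629274390641257 520.419454877397 628.2850808463036 [-4.50587237  0.60752658 14.45888082]
590 -45.27887309360424 25.244841280820783 -10.114284295633269 85.99343592887823
605 -46.2706680924321 24.670772459124553 -11.110902503033321 85.99884823611305
```

The tin rolled 21 mm for 42 mm of tool travel, so it's rolling without slip. I'll lift, step back and stroke again.

```bash
python3 -m pendant '[[[0,0,-0.03,0,0],[-0.01,0.05,-0.04,0,0],[-0.02,0.11,-0.04,0,0],[-0.02,0.11,-0.04,0,0],[-0.02,0.11,-0.015,0,0],[-0.02,0.11,-0.005,0,0],[-0.02,0.11,0,0,0],[-0.02,0.11,0,0,0]]]'
python3 -m pendant '[[[0,-0.01,0,0,0],[0,-0.03,0,0,0],[-0.001,-0.05,0,0,0],[-0.001,-0.07,0,0,0],[-0.002,-0.09,0,0,0],[-0.002,-0.11,0,0,0],[-0.003,-0.13,0,0,0],[-0.003,-0.15,0,0,0],[-0.004,-0.17,0,0,0],[-0.004,-0.19,0,0,0],[-0.005,-0.215,0,0,0],[-0.005,-0.22,0,0,0]]]'
cat >> h.py <<'E'
def rep():
    p,P=tin('wrist')
    s=ctrl.sense();print('t',s['time_s'],'tcp',s['eef_pos'].round(1),'F',s['force'].round(1),'x',P[:,0].min().round(1),P[:,0].max().round(1))
    for lo,hi in((530,545),(590,605),(605,618)):
        Q=P[(P[:,0]>lo)&(P[:,0]<hi)]
        if len(Q)>20:print(lo,(Q[:,1].min()+Q[:,1].max())/2,np.ptp(Q[:,1]))
    return p
E
python3 -c "
from h import *
rep()"
```

```text
time_s: 5.85
eef_pos: [570.2, -22.5, 82.9]
ee_rot: [0.0, 1.0, -0.028, -0.0]
force: [-4.4, 0.0, 10.0]
grip_width: 0.001
grip_force: 5.4
time_s: 7.05
eef_pos: [572.4, 22.2, 83.6]
ee_rot: [0.0, 1.0, -0.028, 0.001]
force: [-2.0, 0.8, 13.5]
grip_width: 0.003
grip_force: 6.9
t 7.1 tcp [572.4  22.1  83.6] F [-2.6  1.7 14.6] x 518.0 629.4
530 15.533861339353214 70.73966191120486
590 12.705216547549815 70.43823527054887
605 11.662520220173596 70.80612536392955
```

```bash
python3 -m pendant '[[[0,0,-0.03,0,0],[-0.02,0.05,-0.04,0,0],[-0.035,0.105,-0.04,0,0],[-0.035,0.105,-0.04,0,0],[-0.035,0.105,-0.015,0,0],[-0.035,0.105,-0.005,0,0],[-0.035,0.105,0,0,0],[-0.035,0.105,0,0,0]]]'
python3 -m pendant '[[[0,-0.01,0,0,0],[0,-0.03,0,0,0],[-0.001,-0.05,0,0,0],[-0.001,-0.075,0,0,0],[-0.002,-0.1,0,0,0],[-0.002,-0.125,0,0,0],[-0.003,-0.15,0,0,0],[-0.003,-0.175,0,0,0],[-0.004,-0.2,0,0,0],[-0.004,-0.22,0,0,0],[-0.005,-0.24,0,0,0],[-0.005,-0.24,0,0,0]]]'
python3 -c "
from h import *
rep()"
```

```text
time_s: 7.9
eef_pos: [563.5, 0.9, 83.0]
ee_rot: [0.0, 1.0, -0.028, 0.0]
force: [-5.8, -1.8, 12.6]
grip_width: -0.001
grip_force: 6.1
time_s: 9.1
eef_pos: [565.9, 49.7, 83.3]
ee_rot: [-0.0, 1.0, -0.028, 0.001]
force: [-2.7, 1.7, 12.4]
grip_width: 0.004
grip_force: 6.0
t 9.15 tcp [565.9  49.5  83.3] F [-1.8  1.3 12.9] x 519.0 630.3
530 41.05664403775248 70.53094786101704
590 37.328646192317585 70.04399366430489
605 36.64077360983153 70.18804305620515
```

```bash
python3 -m pendant '[[[0,0,-0.03,0,0],[-0.01,0.05,-0.04,0,0],[-0.02,0.12,-0.04,0,0],[-0.02,0.12,-0.04,0,0],[-0.02,0.12,-0.015,0,0],[-0.02,0.12,-0.005,0,0],[-0.02,0.12,0,0,0],[-0.02,0.12,0,0,0]]]'
python3 -m pendant '[[[0,-0.01,0,0,0],[0,-0.03,0,0,0],[-0.001,-0.05,0,0,0],[-0.001,-0.075,0,0,0],[-0.002,-0.1,0,0,0],[-0.002,-0.125,0,0,0],[-0.003,-0.15,0,0,0],[-0.003,-0.175,0,0,0],[-0.004,-0.2,0,0,0],[-0.004,-0.22,0,0,0],[-0.005,-0.24,0,0,0],[-0.005,-0.24,0,0,0]]]'
python3 -c "
from h import *
rep()"
```

```text
time_s: 9.95
eef_pos: [559.8, 25.2, 82.9]
ee_rot: [0.0, 1.0, -0.028, 0.0]
force: [-5.5, -0.4, 11.3]
grip_width: -0.006
grip_force: 5.8
time_s: 11.15
eef_pos: [562.3, 74.0, 83.3]
ee_rot: [-0.0, 1.0, -0.028, 0.001]
force: [-2.3, 0.7, 11.4]
grip_width: -0.002
grip_force: 6.1
t 11.2 tcp [562.3  73.8  83.4] F [-1.9  1.  12. ] x 520.6 631.7
530 64.32312298289878 70.25180316057805
590 61.04838010128637 70.69484165855204
605 60.46011619542516 70.77239002143736
```

```bash
python3 -m pendant '[[[0,0,-0.03,0,0],[-0.01,0.05,-0.04,0,0],[-0.02,0.12,-0.04,0,0],[-0.02,0.12,-0.04,0,0],[-0.02,0.12,-0.015,0,0],[-0.02,0.12,-0.005,0,0],[-0.02,0.12,0,0,0],[-0.02,0.12,0,0,0]]]'
python3 -m pendant '[[[0,-0.01,0,0,0],[0,-0.03,0,0,0],[-0.001,-0.05,0,0,0],[-0.001,-0.075,0,0,0],[-0.002,-0.1,0,0,0],[-0.002,-0.125,0,0,0],[-0.003,-0.15,0,0,0],[-0.003,-0.175,0,0,0],[-0.004,-0.2,0,0,0],[-0.004,-0.22,0,0,0],[-0.005,-0.24,0,0,0],[-0.005,-0.24,0,0,0]]]'
python3 -m pendant '[[[0,0,-0.05,0,0],[0,0,-0.2,0,0],[0,0.2,-0.4,0,0],[0,0.6,-0.5,0,0],[0,0.8,-0.5,0,0],[0,0.8,-0.5,0,0]]]'
python3 - <<'E'
from h import *
rep()
p,d=ctrl.capture('top');cv2.imwrite('pics/c6.png',cv2.resize(p[115:310,200:395],None,fx=3,fy=3,interpolation=cv2.INTER_CUBIC))
E
```

```text
time_s: 12.0
eef_pos: [556.2, 49.5, 82.9]
ee_rot: [0.0, 1.0, -0.028, 0.0]
force: [-5.2, -1.3, 11.4]
grip_width: 0.0
grip_force: 5.6
time_s: 13.2
eef_pos: [558.6, 98.3, 83.4]
ee_rot: [-0.0, 1.0, -0.028, 0.001]
force: [-1.9, 0.9, 12.3]
grip_width: 0.0
grip_force: 6.3
time_s: 13.8
eef_pos: [548.6, -65.3, 183.0]
ee_rot: [0.0, 1.0, -0.029, 0.0]
force: [0.3, -0.0, -0.5]
grip_width: 0.001
grip_force: 0.0
t 13.85 tcp [548.8 -67.9 183.1] F [-0.4 -4.5  0.7] x 519.7 632.9
530 80.86705316242062 63.54534380751332
590 77.60476853926656 65.52022319415143
605 76.77800971014385 64.9240108018266
```

View pics/c6.png

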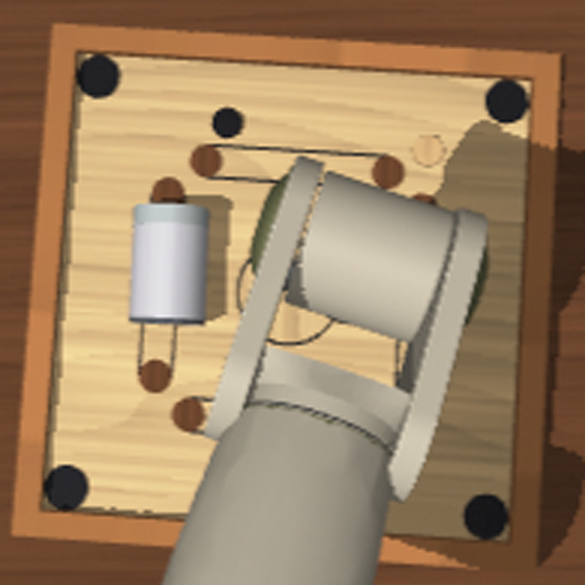

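The crop shows the tin at about (170,264), nearly over the left line pair, whose spots are at (168,190) and (155,376). I'll measure it from the top camera's depth.

Run:
```python
from h import *
f=lambda L:(np.array(L)+.5)/3-.5+[200,115]
T=ray('top',f([(134,208),(130,320),(210,208),(206,320)]),50)
p,P=tin('top');P=P[(P[:,1]>25)]
c,s,a=cv2.minAreaRect(P[:,:2].astype(np.float32));print(len(P),c,s,a)
t=P[P[:,2]>77];e,V=np.linalg.eigh(np.cov(t[:,:2].T));print('ridge',t.mean(0),np.degrees(np.arctan(V[1,1]/V[0,1])))
for n,q in(('rect',np.array(c)),('edges',T.mean(0)[:2]),('ridge',t.mean(0)[:2])):
    d=q-[552.5,-29.8];y=np.radians(-4.45);print(n,q,'board xy',d@[np.cos(y),np.sin(y)],d@[-np.sin(y),np.cos(y)])
print(np.degrees(np.arctan2(*(T[0]-T[1])[[1,0]])),np.degrees(np.arctan2(*(T[2]-T[3])[[1,0]])))
```

```text
959 (577.7371826171875, 83.84220123291016) (71.40792083740234, 109.97178649902344) 87.04762268066406
ridge [578.26038323  83.36688001  81.64709262] -3.262289137011772
rect [577.73718262  83.84220123] board xy 16.34370803049515 115.25774809238833
edges [579.13970245  83.69996362] board xy 17.75303594252146 115.22475950645116
ridge [578.26038323  83.36688001] board xy 16.90221115482757 114.82445442129402
-2.3015511673927853 -2.589023948807278
```

The tin needs 10 mm more and its yaw is within 1.5° of the lines. One short final stroke: return above it, press, 20 mm of tool travel.

```bash
python3 -m pendant '[[[0,-0.3,0,0,0],[0,-0.5,0.1,0,0],[0,-0.65,0.25,0,0],[0,-0.705,0.4,0,0],[0,-0.705,0.46,0,0],[0,-0.705,0.46,0,0],[0,-0.705,0.485,0,0],[0,-0.705,0.495,0,0],[0,-0.705,0.5,0,0],[0,-0.705,0.5,0,0]]]'
python3 -m pendant '[[[0,-0.005,0,0,0],[0,-0.015,0,0,0],[0,-0.03,0,0,0],[-0.001,-0.045,0,0,0],[-0.001,-0.06,0,0,0],[-0.001,-0.075,0,0,0],[-0.002,-0.09,0,0,0],[-0.002,-0.1,0,0,0],[-0.002,-0.1,0,0,0],[-0.002,-0.1,0,0,0]]]'
python3 -m pendant '[[[0,0,-0.03,0,0],[0,0,-0.2,0,0],[0,0.2,-0.4,0,0],[0,0.6,-0.5,0,0],[0,0.8,-0.5,0,0],[0,0.8,-0.5,0,0]]]'
python3 - <<'E'
from h import *
for k in range(2):
    p,P=tin('top');P=P[(P[:,1]>25)]
    c,s,a=cv2.minAreaRect(P[:,:2].astype(np.float32));t=P[P[:,2]>77];e,V=np.linalg.eigh(np.cov(t[:,:2].T))
    print('yaw',a-90,np.degrees(np.arctan(V[1,1]/V[0,1])))
    for q in(np.array(c),t.mean(0)[:2]):
        d=q-[552.5,-29.8];y=np.radians(-4.45);print(q,'board xy',d@[np.cos(y),np.sin(y)],d@[-np.sin(y),np.cos(y)])
cv2.imwrite('pics/c7.png',cv2.resize(p[115:310,200:395],None,fx=3,fy=3,interpolation=cv2.INTER_CUBIC))
E
```

```text
time_s: 14.95
eef_pos: [557.5, 77.8, 83.7]
ee_rot: [0.0, 1.0, -0.029, 0.001]
force: [-1.5, -0.6, 6.3]
grip_width: 0.002
grip_force: 3.2
time_s: 15.95
eef_pos: [558.5, 98.0, 83.9]
ee_rot: [-0.0, 1.0, -0.029, 0.002]
force: [-1.4, 0.5, 7.5]
grip_width: -0.001
grip_force: 3.7
time_s: 16.55
eef_pos: [548.4, -64.9, 183.8]
ee_rot: [0.001, 1.0, -0.03, 0.001]
force: [-0.4, -0.1, -0.4]
grip_width: -0.002
grip_force: 0.0
yaw -3.0337753295898438 -1.9191636655945856
[578.58666992  93.74227142] board xy 16.422497038380445 125.19388470318914
[577.30224537  93.85562105] board xy 15.133149788253064 125.20723529831513
yaw -2.966522216796875 -1.7619341165888571
[578.30529785  93.71512604] board xy 16.14407937176837 125.14498974601234
[577.89190606  93.74623126] board xy 15.72952035406741 125.14392650455734
```

View pics/c7.png

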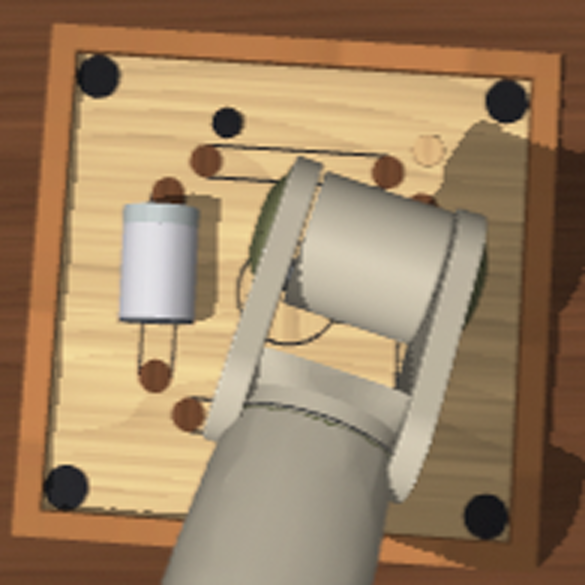

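The final crop shows the tin at about (159,263), 125.2 mm from the board centre against 125. It's at rest and within about 2° of the lines. The coins at (228,122) and (429,151) haven't moved, and the hand is clear.

```bash
python3 -c "
from rig import ctrl
print(ctrl.finish_job())"
```

```text
the job is handed in; nothing more can be done
None
```

The job is handed in: I rolled the tin with the fingertips to the coin-box side lines, where it lies still, centred across the pair to within the roughly 2 mm camera accuracy, about 16 mm off-centre along the lines, and within about 3° of parallel, with the hand clear; the coins had not moved, but the arm hid the striker in the last picture.

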